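# Park the index plunger and slide the tube rack across

### The job

The sliding tube rack on the sorting stand is locked by a sprung index plunger. Gently pull the plunger's black T-handle up until you feel it come against its upper stop (do not strain the stop), twist it counter-clockwise (seen from above) to the rest notch and let go so that it stays up by itself; then slide the freed rack by its upright post to the left, fully home against its end stop, and let go. Leave the other things on the trolley alone.

Things in the scene. Friction and masses are not known exactly. Their poses are not given: they have to be found in the camera images.
- stand: aluminium base plate of the sorting stand, 250 x 390 x 12 mm, fixed to the trolley, yaw up to 0.3 rad. Origin on the trolley top; plate spans x -135..115, y -180..210 mm. x: across the slide, away from the robot; y: along the slide, to the robot's left; z up. The plunger stands at (-85, 0) mm, near the robot-side edge; rack and post behind it. End-stop block at the +y end.
- housing: grey bracket, 44 mm wide, top at 56 mm, over the rack's steel index tongue. Carries a dark steel threaded barrel, 30 mm in diameter, and the plunger. Origin on the plunger's vertical axis at trolley-top height; axes as the stand.
- crown (a point): on the plunger axis, 70 mm above the trolley top, in the barrel's crown rim (walls up to 92 mm). Twice round: a deep slot (plunger home), then counter-clockwise a level land, a rest notch 3 mm deep centred 74 deg from the slot, a tall wall. The plunger's 4 mm cross pin starts in the slot. The barrel, with crown and upper stop, is screwed 0 to 12 mm up: it differs, and is not measured by this point.
- t_handle: black T-handle with steel stem and cross pin; lifts and turns with the plunger. Origin on its axis, at trolley-top height with the plunger home; x along the bar. Bar 48 mm long, 11 mm wide, 22 mm tall, its underside 38 mm above the cross pin; below it a 17 mm collar, 4 mm high, then bare 10 mm stem. Clear for 60 mm all round above the crown.
- bolt: steel locking bolt of the plunger, 8 mm in diameter, reaching 4.5 mm down into a hole of the index tongue when home; lifts with the handle, does not turn. Mostly hidden in the bracket. Origin on the axis, at trolley-top height with the plunger home. Its flange meets the barrel's upper stop; more than 15 N there, on top of the spring's pull, damages it.
- t_grip (a point): centre of the T-handle's bar, 115 mm above the trolley top with the plunger home; x along the bar, z up.
- lift (a joint): how far the plunger is pulled up, m: 0 home (locked). By the barrel's setting the pin clears the land at 0.011 to 0.023, meets the hard upper stop only 2 mm above that (0.013 to 0.025), and rests in the notch 3 mm below the land (0.008 to 0.020). The spring pulls it home with 5 N at 0, plus 200 N/m, damped (40 N s/m).
- turn (a joint): angle of the T-handle, rad, counter-clockwise from above: 0 with the bar across the slide (along stand x) and the pin in its slot; rest notch centred at 1.29; the wall stops it at about 1.41. It turns easily (a few hundredths N m) once the pin is clear; in the slot it has only 0.16 rad of play either way.
- carriage (a joint): position of the tube rack along the stand's +y, m: 0 locked at the start, 0.100 against the end stop. Slides with about 2.5 N of friction and damping 12 N s/m once the plunger is out.
- post_grip (a point): middle of the round black grip of the upright post on the rack's carriage, 20 mm in diameter and 38 mm tall, centre 100 mm above the trolley top; tubes begin 45 mm to its -y side and stand up to 120 mm above the trolley top. Axes as the stand.
- pump_bottle: bystander: white plastic bottle, 68 mm in diameter, 160 mm tall, standing. Origin under its centre.
- tube_rack: bystander: second black tube rack with coloured caps, 115 x 150 x 90 mm, behind the stand. Origin under its centre.
- tray: bystander: flat aluminium tray, 140 x 100 x 30 mm, to the right of the stand. Origin under its centre.
- specimen_cup: bystander: clear cup with orange lid, 64 mm in diameter, 64 mm tall, to the left of the stand. Origin under its centre.
- vial: bystander: small jar, 28 mm in diameter, 40 mm tall, standing on the base plate's right end. Origin under its centre.
- carton: bystander: cardboard box, 70 x 100 x 50 mm, to the left of the stand. Origin under its centre.
- marker: bystander: grey marker pen lying flat, 125 x 11 x 11 mm, left of the stand. Origin under its centre.

How it is judged:
By the outcome, as a careful person would: the job done as asked, in the order asked, and still so for the second after the job is handed in, with the robot touching nothing.
It also fails if it takes over 69 s, if anything falls off the work surface, if the arm or the gripper's body presses on something with over 40 N, if the wrist force passes 120 N, or if a joint passes its speed limit or range.

### The arm

A 6-joint arm with a two-finger parallel gripper is mounted at the origin on the work surface. World frame = base frame: x ahead of the robot, y to its left, z up, the work surface at z = 0. Lengths are in m, angles in rad, forces in N, time in s.
With the tool pointing down it reaches from about 0.375 to 0.975 m from the base axis. Payload 3.8 kg.
Tool frame: the origin (TCP) lies at the very end of the fingers, on their centre line; the grasp point (between the pads) lies behind it (bot.tcp_to_grasp is the y of the grasp point in the tool frame, in m); y points along the fingers, z is the direction in which the jaws open and shut, and the axes are right-handed (so a half turn about y gives the same grasp; the last joint's range is limited). The gripper opens to 85 mm and grips with 20 to 120 N. Pads are 22 mm wide; open, the fingers measure 114 mm over their backs; the gripper's body (76 mm by 85 mm) begins 54 mm behind the grasp point. The pads swing forward as they close: fully open they stand 13 mm farther back than shut.
Start: joints at [-1.228, 0.264, 1.604, -0, 1.274, -0.037], TCP at [0.25, -0.627, 0.231] pointing down, gripper open.
Joint ranges: [-2.63, 2.63], [-0.94, 2.18], [0.31, 2.57], [-1.31, 4.45], [0, 2.66], [-2.55, 2.55]. Speed limits (rad/s): [2.57, 2.57, 3.14, 3.14, 3.14, 3.14].

### API

Orientations are given as a rotation vector (axis times angle).
In Python, from workcell import bot, optics, workorder gives the robot as it stands.
- The arm moves only by the shell command python3 -m handwheel 'ROWS' [FORCE]. ROWS is JSON, a list of rows, each a list of 7 numbers: the shift along the tool's x, y, z in m, then the turn, a rotation vector about the tool's x, y, z in rad, then the opening, from 0 (shut) to 1 (fully open). A call has 1 to 8 rows; each row shifts and turns the commanded pose from where the row before left it, along the tool's axes as they then stand; what a row does not reach is not made up. A row lasts 1/8 s, in which the tool goes at most 62.5 mm and 10.7 degrees, less where a joint would pass 70% of its speed; a pose out of reach is approached as far as the arm can. A call with a gripper value outside its range is refused whole. The fingers move at their own pace and stop on an object; FORCE is the grip in N (left out, the last holds). Time passes only in rows, so rows that do not move let the fingers close. It gives the time, the measured TCP pose, the force and the opening at its end, in the units of the state.
- bot.read_state(): the state, without advancing time (a new reading comes with each control period).
- optics.read_camera(name): name is "side" or "top" or "wrist"; returns a dict with "image" (480x640x3 uint8, red, green, blue), "z_map" (480x640 float32, m along the optical axis (not along the pixel's ray), 0 where there is no reading), "mtx" (3x3 intrinsics, pixels), "world_from_camera" (4x4, takes a point from camera to world coordinates); the wrist camera has in their place "hand_eye" (4x4, takes a point from camera to tool coordinates, whose origin is the TCP and whose axes are the tool frame's). Camera axes: x right, y down, z forward; pixel columns grow to the right and rows downward; lengths in m; the calibration is good to about 2 mm. A picture is of the moment at which its call begins: read the wrist's pose just before it.
- workorder.finish_job(): hands the job in, once; it reports no verdict.
The state is a dict: "time": time; "q": joint angles; "joint_vel": joint speeds; "joint_torque": joint torques, N m; "tool_pos": TCP position; "tcp_rot": TCP orientation; "wrist_force": force on the tool from outside, world axes, zero at the start; "torque": the same for the moment, N m; "width": opening from 0.0 (shut) to 1.0 (fully open).
Only numpy, scipy, OpenCV 4.12 (cv2) and the standard library are available. Lean on these libraries where they do the work, as an engineer would, in place of code of your own. Each camera call takes 0.05 s, during which the arm holds its last target.

## Working session

There is one attempt and no reset: what is moved stays moved. The work goes in short steps, Python scripts to look and compute and a shell command to move; the robot and the scene stay as the last step left them, time stands still between calls to the robot, and variables do not carry over. Pictures are saved under pics/ and viewed, and the job is handed in when it is done.

```bash
ls; mkdir -p pics; cat > h.py <<'E'
import numpy as np,cv2
from workcell import bot,optics,workorder
from scipy.spatial.transform import Rotation as R
def cam(n,save=None):
    s=bot.read_state(); d=optics.read_camera(n)
    if n=='wrist':
        T=np.eye(4);T[:3,:3]=R.from_rotvec(s['tcp_rot']).as_matrix();T[:3,3]=s['tool_pos']
        d['world_from_camera']=T@d['hand_eye']
    if save: cv2.imwrite('pics/'+save,d['image'][:,:,::-1])
    z=d['z_map'];K=d['mtx'];v,u=np.mgrid[:480,:640]
    P=np.stack([(u-K[0,2])/K[0,0]*z,(v-K[1,2])/K[1,1]*z,z,np.ones_like(z)],-1)
    d['P']=(P@np.array(d['world_from_camera']).T)[...,:3]; d['P'][z<=0]=np.nan
    return d
E
python3 - <<'E'
from h import *
s=bot.read_state();print(s,bot.tcp_to_grasp)
print(R.from_rotvec(s['tcp_rot']).as_matrix().round(3))
for n in ['top','side']:
    d=cam(n,n+'0.png');np.savez('/tmp/'+n,P=d['P'],im=d['image']);print(n,np.array(d['world_from_camera']).round(3))
E
```

```text
pics
{'time': 0.0, 'q': array([-1.22793255e+00,  2.64784245e-01,  1.60539210e+00, -5.28361708e-06,
        1.27365708e+00, -3.68981188e-02]), 'joint_vel': array([ 5.64795965e-05, -3.24108184e-04, -6.55469456e-04, -7.79458397e-04,
        1.04761404e-03, -1.82657603e-03]), 'joint_torque': array([ 5.35848030e-04, -5.15114129e+01, -3.67311859e+01,  2.87192133e-04,
        1.30734299e-02, -5.53682668e-06]), 'tool_pos': array([ 0.24997562, -0.62622481,  0.22993127]), 'tcp_rot': array([-0.38739458,  2.01603166, -2.01149193]), 'wrist_force': array([ 0.33537738, -0.21794138,  0.04654884]), 'torque': array([-0.03197308, -0.01409237,  0.0422238 ]), 'width': 1.002575308443169} -0.0187
[[-0.929 -0.001  0.371]
 [-0.371  0.002 -0.929]
 [-0.    -1.    -0.002]]
top [[ 1.000e-03 -9.900e-01  1.430e-01  4.490e-01]
 [-1.000e+00  1.000e-03  2.000e-02  2.500e-02]
 [-2.000e-02 -1.430e-01 -9.900e-01  1.192e+00]
 [ 0.000e+00  0.000e+00  0.000e+00  1.000e+00]]
side [[ 0.99  -0.105  0.092  0.527]
 [-0.14  -0.682  0.718 -0.672]
 [-0.013 -0.724 -0.69   0.798]
 [ 0.     0.     0.     1.   ]]
```

View pics/top0.png

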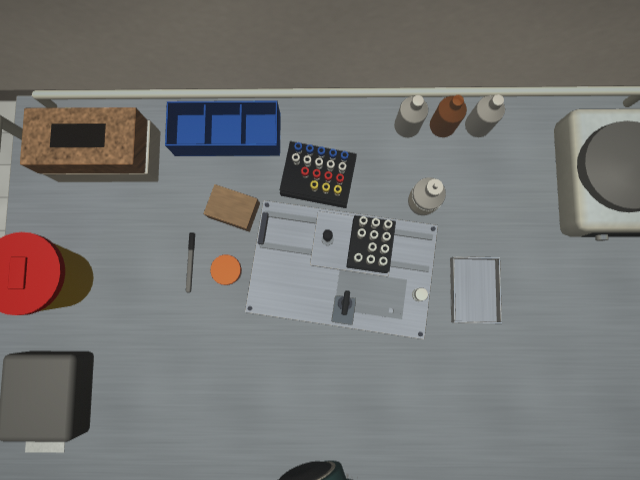

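View pics/side0.png

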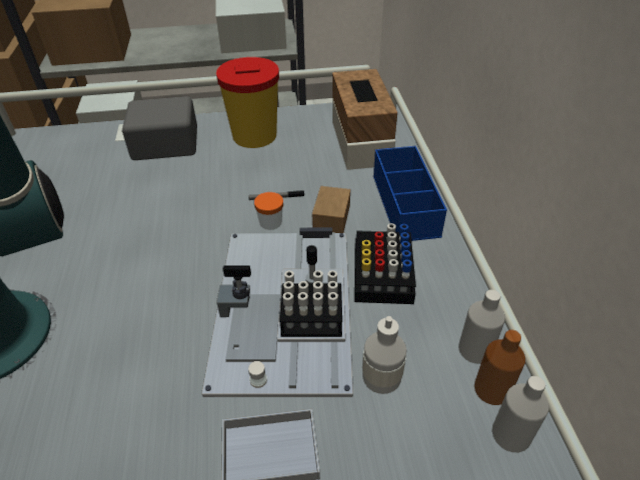

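The top view shows the T-handle bar at about (346,302), the post at (327,235) and the stand yawed slightly. Next I measure them.

```bash
python3 - <<'E'
import numpy as np,cv2
for n,(bu,bv) in {'top':[(346,302),(327,235)],'side':[(238,272),(312,256)]}.items():
    z=np.load(f'/tmp/{n}.npz');P=z['P'];im=z['im'].astype(int)
    print(n,'surface',P[400,250] if n=='top' else P[200,180])
    dark=(im.max(-1)<75)
    for (u,v),zr in (((bu),(.08,.15)),((bv),(.07,.135))):
        m=np.zeros(dark.shape,bool);m[v-25:v+25,u-25:u+25]=1
        m&=dark&(P[...,2]>zr[0])&(P[...,2]<zr[1])
        Q=P[m];top=Q[Q[:,2]>Q[:,2].max()-.006]
        print(len(Q),Q.min(0).round(4),Q.max(0).round(4),'top',top.mean(0).round(4),len(top))
        c,sv,vt=np.linalg.svd(top[:,:2]-top[:,:2].mean(0));print(vt[0],sv, top.min(0).round(4),top.max(0).round(4))
# plate edge yaw
z=np.load('/tmp/top.npz');P=z['P'];m=(abs(P[...,2]-.012)<.004)&(P[...,0]>.3)&(P[...,0]<.75)&(P[...,1]>-.3)&(P[...,1]<.3)
m=cv2.morphologyEx(m.astype(np.uint8),cv2.MORPH_OPEN,np.ones((3,3)))
n,l,st,_=cv2.connectedComponentsWithStats(m);k=1+st[1:,4].argmax();Q=P[l==k][:,:2].astype(np.float32)
print('plate',cv2.minAreaRect(Q),len(Q))
E
```

```text
top surface [0.26374724 0.18709412 0.00220731]
153 [ 0.4456 -0.0259  0.0806] [ 0.4903 -0.0049  0.1303] top [ 0.4676 -0.013   0.1263] 91
[-0.9919698   0.12647494] [0.12422939 0.02536612] [ 0.4456 -0.02    0.1244] [ 0.4901 -0.0062  0.1303]
147 [ 0.5577 -0.0273  0.0723] [0.6127 0.0309 0.123 ] top [0.6051 0.0226 0.1188] 24
[ 0.33626731 -0.94176658] [0.02183286 0.01708879] [0.5998 0.0147 0.1171] [0.612  0.0307 0.123 ]
side surface [0.33127083 0.34724031 0.00204338]
376 [ 0.4437 -0.0293  0.0802] [ 0.4902 -0.0053  0.1302] top [ 0.466  -0.0161  0.1265] 101
[ 0.98942766 -0.14502727] [0.13228802 0.02570319] [ 0.4444 -0.0224  0.1242] [ 0.4895 -0.0091  0.1302]
239 [ 0.5534 -0.0564  0.0703] [0.6374 0.0266 0.1238] top [ 0.6007 -0.0093  0.1201] 57
[-0.03923529 -0.99923   ] [0.24445376 0.15513419] [ 0.5534 -0.0516  0.1178] [0.634  0.0265 0.1238]
plate ((0.5080732107162476, 0.09744581580162048), (0.18939629197120667, 0.14437749981880188), 81.48934936523438) 4550
```

```bash
python3 - <<'E'
import numpy as np,cv2
z=np.load('/tmp/side.npz');P=z['P'];im=z['im']
c=im[215:345,195:360];cv2.imwrite('pics/side_crop.png',cv2.resize(c,None,fx=4.6,fy=4.6,interpolation=cv2.INTER_CUBIC)[:,:,::-1])
for v in range(272,312,2): print(v,[ (P[v,u]*1000).round().astype(int).tolist() for u in (234,238,242)], im[v,238])
print('endstop')
for n,w in (('side',(225,245,295,340)),('top',(205,250,250,275))):
    P=np.load(f'/tmp/{n}.npz')['P'];Q=P[w[0]:w[1],w[2]:w[3]].reshape(-1,3);Q=Q[(Q[:,2]>.02)];print(n,Q.min(0),Q.max(0))
E
```

```text
272 [[462, -17, 117], [-9223372036854775808, -9223372036854775808, -9223372036854775808], [476, -21, 119]] [10 12 14]
274 [[462, -19, 114], [469, -18, 112], [476, -21, 113]] [1 1 0]
276 [[461, -17, 107], [468, -19, 107], [475, -20, 108]] [ 8 13  9]
278 [[461, -20, 105], [468, -23, 106], [468, 64, 13]] [18 17 19]
280 [[459, -4, 82], [467, -16, 94], [467, 62, 9]] [43 44 40]
282 [[459, -9, 83], [467, -19, 93], [472, -6, 77]] [59 59 56]
284 [[458, -6, 74], [466, -19, 87], [472, -7, 73]] [58 58 55]
286 [[457, -9, 72], [465, -18, 81], [472, -21, 83]] [59 58 55]
288 [[458, -20, 79], [465, -19, 77], [472, -26, 83]] [57 58 55]
290 [[457, -22, 76], [464, -20, 73], [472, -27, 79]] [61 64 69]
292 [[457, -23, 72], [464, -25, 73], [471, -28, 74]] [50 55 61]
294 [[456, -25, 68], [464, -28, 70], [471, -29, 71]] [36 36 39]
296 [[456, -24, 62], [463, -27, 64], [470, -27, 63]] [27 28 29]
298 [[455, -24, 57], [462, -28, 59], [470, -28, 59]] [27 26 26]
300 [[455, -29, 56], [462, -30, 57], [469, -33, 59]] [ 91 102 104]
302 [[455, -32, 55], [462, -34, 56], [469, -36, 57]] [79 85 85]
304 [[454, -34, 51], [461, -34, 50], [468, -36, 51]] [41 45 43]
306 [[453, -32, 44], [461, -34, 45], [468, -34, 44]] [38 40 40]
308 [[452, -27, 32], [459, -28, 32], [467, -29, 32]] [118 125 126]
310 [[452, -30, 31], [459, -32, 31], [466, -34, 32]] [128 136 137]
endstop
side [0.58425503 0.11969348 0.02009706] [0.68263736 0.18698009 0.03949834]
top [0.58723499 0.13778364 0.02013688] [0.68190491 0.19154896 0.05560837]<stdin>:4: RuntimeWarning: invalid value encountered in cast
```

View pics/side_crop.png

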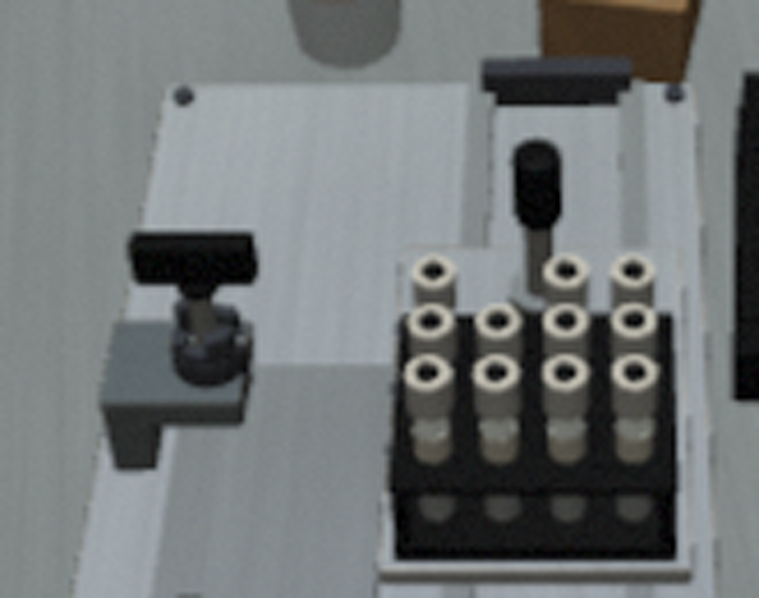

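```bash
python3 -m handwheel '[[-0.0306,0,-0.0348,0,0,0,1],[-0.0306,0,-0.0348,0,0,0,1],[-0.0306,0,-0.0348,0,0,0,1],[-0.0306,0,-0.0348,0,0,0,1],[-0.0306,0,-0.0348,0,0,0,1],[-0.0306,0,-0.0348,0,0,0,1],[-0.0306,0,-0.0348,0,0,0,1],[-0.0306,0,-0.0348,0,0,0,1]]' 40
python3 -m handwheel '[[-0.0306,0,-0.0348,0,0,0,1],[-0.0306,0,-0.0348,0,0,0,1],[-0.0306,0,-0.0348,0,0,0,1],[-0.0306,0,-0.0348,0,0,0,1],[-0.0306,0,-0.0348,0,0,0,1],[-0.0306,0,-0.0348,0,0,0,1],[0,0,0,0,0.13,0,1],[0,0,0,0,0.13,0,1]]'
python3 -m handwheel '[[0,0,0,0,0.13,0,1],[0,0,0,0,0.13,0,1],[0,0,0,0,0,0,1]]'
cat > st.py <<'E'
from h import *
s=bot.read_state();M=R.from_rotvec(s['tcp_rot']).as_matrix()
print('t',s['time'],'q',s['q'].round(3),'pos',s['tool_pos'].round(4),'F',s['wrist_force'].round(2),'T',s['torque'].round(3),'w',round(s['width'],4))
print(M.round(3).tolist(),'yawx',np.arctan2(M[1,0],M[0,0]))
E
python3 - <<'E'
exec(open('st.py').read())
d=cam('wrist','w1.png');np.savez('/tmp/w1',P=d['P'],im=d['image'])
E
```

```text
time: 1.1
tool_pos: [0.3744, -0.2759, 0.2309]
tcp_rot: [-0.387, 2.014, -2.013]
wrist_force: [0.6, 0.2, 0.7]
width: 1.002
time: 2.1
tool_pos: [0.4672, -0.0146, 0.2307]
tcp_rot: [-0.128, 2.161, -2.161]
wrist_force: [-0.5, -0.2, -0.2]
width: 0.999
time: 2.48
tool_pos: [0.4671, -0.0155, 0.2309]
tcp_rot: [-0.148, -2.149, 2.149]
wrist_force: [0.1, -0.4, 0.5]
width: 0.996
t 2.475 q [-0.087 -0.136  2.029  0.     1.25   1.623] pos [ 0.4671 -0.0155  0.2309] F [ 0.1  -0.41  0.46] T [ 0.034 -0.047 -0.011] w 0.9963
[[-0.99, -0.001, -0.138], [0.138, 0.0, -0.99], [0.001, -1.0, 0.0]] yawx 3.0028460556282375
```

View pics/w1.png

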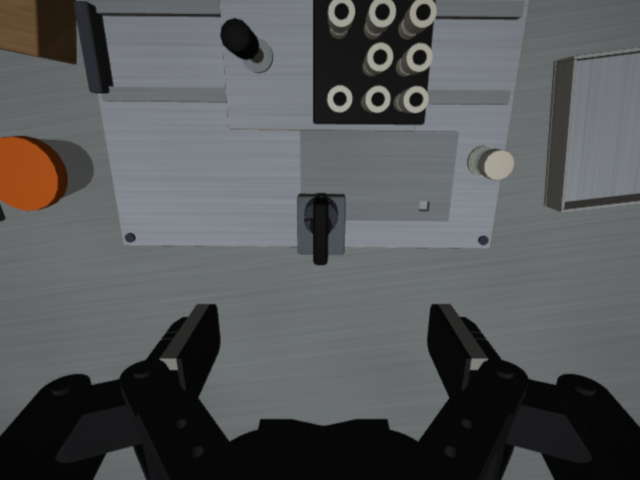

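The wrist view shows the bar vertical at (320,195–265), which is parallel to tool x and centred between the fingers, with the post top at (240,37). Next I measure from it.

```bash
python3 - <<'E'
import numpy as np,cv2
z=np.load('/tmp/w1.npz');P=z['P'];im=z['im'].astype(int)
def f(u0,u1,v0,v1,zr):
    m=np.zeros(P.shape[:2],bool);m[v0:v1,u0:u1]=1
    m&=(im.max(-1)<90)&(P[...,2]>zr[0])&(P[...,2]<zr[1]);Q=P[m]
    (c,wh,a)=cv2.minAreaRect(Q[:,:2].astype(np.float32));print(len(Q),Q.mean(0).round(4),c,wh,a,Q[:,2].min(),Q[:,2].max())
f(295,345,185,275,(.12,.135)); f(215,265,10,60,(.112,.13))
Q=P[185:275,295:345];m=(Q[...,2]>.07)&(Q[...,2]<.1);print('crown',np.sort(Q[m][:,2])[-20:])
# plate edges yaw: front edge line between (125,247) and (490,245)
for u in (150,200,250,400,450,480):
    col=P[235:260,u];i=np.where(col[:,2]>.007)[0].max();print(u,col[i].round(4))
E
```

```text
970 [ 0.469  -0.013   0.1263] (0.4673612117767334, -0.012853553518652916) (0.010864917188882828, 0.047764383256435394) 81.63194274902344 0.12001052247570404 0.12865651988904522
863 [0.603  0.022  0.1172] (0.6034964919090271, 0.02239508554339409) (0.019261544570326805, 0.019264500588178635) 66.80464935302734 0.11201191458900506 0.11999179768853369
crown [0.08277781 0.08280956 0.08281952 0.08285768 0.08289118 0.08291418
 0.0829293  0.08293847 0.08302284 0.08304159 0.08304499 0.0830755
 0.08325839 0.08333824 0.08333848 0.08373655 0.08379885 0.08393017
 0.08394811 0.083988  ]
150 [0.445  0.1734 0.0125]
200 [0.4381 0.1204 0.0138]
250 [0.4294 0.0687 0.0127]
400 [ 0.4066 -0.0886  0.0134]
450 [ 0.3992 -0.1411  0.0132]
480 [ 0.3937 -0.1726  0.0132]
```

```bash
python3 -m handwheel '[[0,0.03,-0.0026,0,0.008,0,1],[0,0.03,0,0,0,0,0.8],[0,0.03,0,0,0,0,0.6],[0,0.02,0,0,0,0,0.5],[0,0.02,0,0,0,0,0.4],[0,0,0,0,0,0,0.4]]' 40
python3 st.py
python3 - <<'E'
from h import *
d=cam('side');cv2.imwrite('pics/s2.png',cv2.resize(d['image'][200:330,170:340],None,fx=4.5,fy=4.5)[:,:,::-1])
E
```

```text
time: 3.28
tool_pos: [0.466, -0.0129, 0.0995]
tcp_rot: [-0.153, -2.143, 2.143]
wrist_force: [-0.3, 1.0, -0.2]
width: 0.397
t 3.275 q [-0.081 -0.005  2.166  0.     0.984  1.636] pos [ 0.466  -0.0129  0.0995] F [-0.34  1.01 -0.25] T [0.068 0.005 0.006] w 0.3965
[[-0.989, -0.004, -0.146], [0.146, 0.0, -0.989], [0.004, -1.0, 0.0]] yawx 2.994951550745784
```

View pics/s2.png

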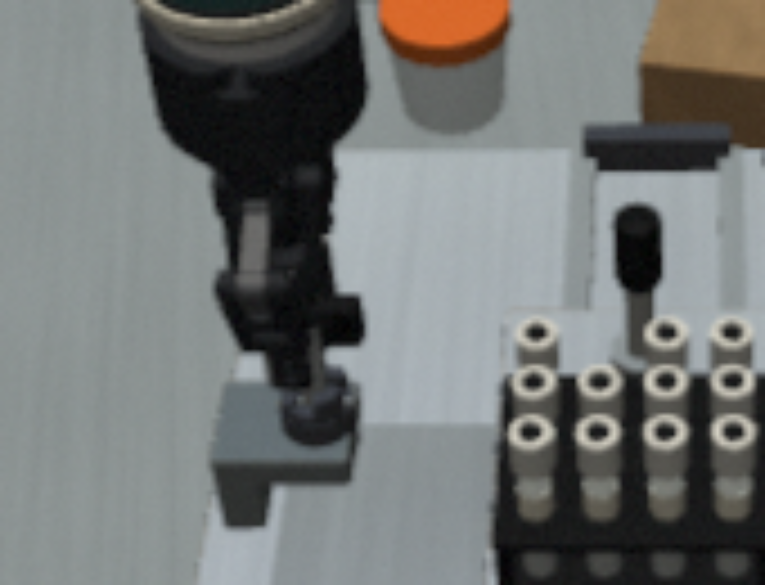

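```bash
python3 -m handwheel '[[0.0,0,0,0,0,0,0.2],[0.0,0,0,0,0,0,0.0],[0,0,0,0,0,0,0],[0,0,0,0,0,0,0],[0,0,0,0,0,0,0]]' 40
python3 st.py
python3 - <<'E'
from h import *
d=cam('wrist','w3.png')
E
```

```text
time: 3.95
tool_pos: [0.4689, -0.0132, 0.1025]
tcp_rot: [-0.162, -2.145, 2.146]
wrist_force: [-0.5, 0.1, 5.7]
width: 0.12
t 3.95 q [-0.081 -0.007  2.163 -0.     0.984  1.638] pos [ 0.4689 -0.0132  0.1025] F [-0.52  0.08  5.73] T [-0.213  0.179  0.014] w 0.12
[[-0.989, 0.002, -0.147], [0.147, -0.0, -0.989], [-0.002, -1.0, 0.0]] yawx 2.9935601153769156
```

View pics/w3.png

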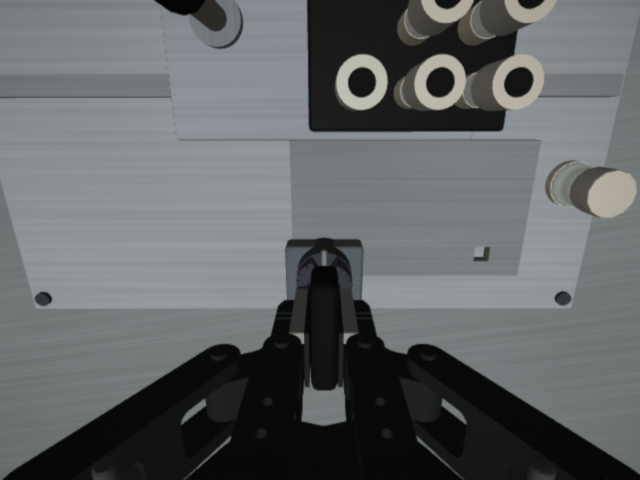

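Bar gripped (width 0.12, about 11 mm). I'll lift slowly, watching the force.

```bash
python3 -m handwheel '[[0,-0.0015,0,0,0,0,0],[0,-0.0015,0,0,0,0,0],[0,-0.0015,0,0,0,0,0],[0,-0.0015,0,0,0,0,0],[0,-0.001,0,0,0,0,0],[0,-0.001,0,0,0,0,0]]' 40; python3 st.py
python3 -m handwheel '[[0,-0.001,0,0,0,0,0],[0,-0.001,0,0,0,0,0],[0,0,0,0,0,0,0]]'; python3 st.py
```

```text
time: 4.75
tool_pos: [0.468, -0.0131, 0.1093]
tcp_rot: [-0.16, -2.145, 2.145]
wrist_force: [4.5, -1.6, -8.0]
width: 0.118
t 4.75 q [-0.081 -0.017  2.157 -0.     1.     1.638] pos [ 0.468  -0.0131  0.1093] F [ 4.52 -1.64 -7.95] T [-0.442 -1.144  0.022] w 0.118
[[-0.989, 0.0, -0.148], [0.148, -0.0, -0.989], [-0.0, -1.0, 0.0]] yawx 2.9934619422811743
time: 5.12
tool_pos: [0.468, -0.0131, 0.1114]
tcp_rot: [-0.159, -2.145, 2.145]
wrist_force: [3.0, -2.1, -8.2]
width: 0.12
t 5.125 q [-0.081 -0.019  2.156 -0.     1.005  1.638] pos [ 0.468  -0.0131  0.1114] F [ 3.05 -2.05 -8.17] T [-0.4   -1.072  0.002] w 0.1197
[[-0.989, 0.0, -0.148], [0.148, -0.0, -0.989], [-0.0, -1.0, 0.0]] yawx 2.993424754511401
```

```bash
python3 -m handwheel '[[0,-0.001,0,0,0,0,0],[0,-0.001,0,0,0,0,0],[0,0,0,0,0,0,0]]'
python3 -m handwheel '[[0,-0.0005,0,0,0,0,0],[0,-0.0005,0,0,0,0,0],[0,0,0,0,0,0,0]]'
python3 -m handwheel '[[0,-0.0005,0,0,0,0,0],[0,-0.0005,0,0,0,0,0],[0,0,0,0,0,0,0]]'
```

```text
time: 5.5
tool_pos: [0.4677, -0.013, 0.1132]
tcp_rot: [-0.159, -2.144, 2.144]
wrist_force: [3.3, -1.9, -8.6]
width: 0.122
time: 5.88
tool_pos: [0.4678, -0.013, 0.1143]
tcp_rot: [-0.159, -2.144, 2.144]
wrist_force: [4.7, -2.5, -8.6]
width: 0.118
time: 6.25
tool_pos: [0.4678, -0.013, 0.1153]
tcp_rot: [-0.159, -2.144, 2.144]
wrist_force: [4.7, -1.5, -8.2]
width: 0.122
```

```bash
for i in 1; do python3 -m handwheel '[[0,-0.0005,0,0,0,0,0],[0,-0.0005,0,0,0,0,0],[0,0,0,0,0,0,0]]'; done
python3 -m handwheel '[[0,-0.0005,0,0,0,0,0],[0,-0.0005,0,0,0,0,0],[0,0,0,0,0,0,0]]'
```

```text
time: 6.62
tool_pos: [0.4677, -0.013, 0.1163]
tcp_rot: [-0.159, -2.144, 2.144]
wrist_force: [3.3, -1.7, -9.0]
width: 0.121
time: 7.0
tool_pos: [0.4678, -0.013, 0.1173]
tcp_rot: [-0.159, -2.144, 2.144]
wrist_force: [3.7, -2.2, -9.3]
width: 0.122
```

```bash
python3 -m handwheel '[[0,-0.0005,0,0,0,0,0],[0,-0.0005,0,0,0,0,0],[0,0,0,0,0,0,0]]'
python3 -m handwheel '[[0,-0.0005,0,0,0,0,0],[0,-0.0005,0,0,0,0,0],[0,0,0,0,0,0,0]]'
```

```text
time: 7.38
tool_pos: [0.4675, -0.013, 0.1176]
tcp_rot: [-0.158, -2.144, 2.144]
wrist_force: [5.7, -0.9, -11.6]
width: 0.123
time: 7.75
tool_pos: [0.467, -0.0129, 0.1178]
tcp_rot: [-0.157, -2.144, 2.143]
wrist_force: [6.3, -1.3, -17.3]
width: 0.122
```

Upper stop felt: height holds at 0.1177 while force rises to 17 N (spring about 9 N plus about 8 N). I'll back off to about 0.7 mm below the stop, then twist.

```bash
python3 -m handwheel '[[0,0.0013,0,0,0,0,0],[0,0.001,0,0,0,0,0],[0,0,0,0,0,0,0]]'; python3 st.py
```

```text
time: 8.12
tool_pos: [0.4675, -0.013, 0.1169]
tcp_rot: [-0.158, -2.144, 2.144]
wrist_force: [3.7, -2.1, -9.0]
width: 0.121
t 8.125 q [-0.081 -0.026  2.151  0.     1.018  1.638] pos [ 0.4675 -0.013   0.1169] F [ 3.69 -2.08 -8.98] T [-0.27  -0.573 -0.022] w 0.1209
[[-0.989, -0.001, -0.148], [0.148, 0.0, -0.989], [0.001, -1.0, 0.0]] yawx 2.9933162341229176
```

```bash
python3 -m handwheel '[[0,0,0,0,-0.08,0,0],[0,0,0,0,-0.1,0,0],[0,0,0,0,-0.1,0,0],[0,0,0,0,-0.1,0,0],[0,0,0,0,0,0,0]]'; python3 st.py
```

```text
time: 8.75
tool_pos: [0.4674, -0.0127, 0.1169]
tcp_rot: [-0.244, 2.1, -2.099]
wrist_force: [2.7, -0.7, -8.9]
width: 0.121
t 8.75 q [-8.100e-02 -2.700e-02  2.151e+00  1.000e-03  1.018e+00  1.259e+00] pos [ 0.4674 -0.0127  0.1169] F [ 2.66 -0.73 -8.91] T [-0.104 -0.458 -0.006] w 0.121
[[-0.974, -0.001, 0.229], [-0.229, 0.001, -0.974], [0.001, -1.0, -0.001]] yawx -2.9109677552491804
```

```bash
python3 -m handwheel '[[0,0,0,0,-0.11,0,0],[0,0,0,0,-0.11,0,0],[0,0,0,0,-0.11,0,0],[0,0,0,0,-0.11,0,0],[0,0,0,0,-0.11,0,0],[0,0,0,0,-0.11,0,0],[0,0,0,0,-0.11,0,0],[0,0,0,0,-0.11,0,0]]'; python3 -m handwheel '[[0,0,0,0,-0.03,0,0],[0,0,0,0,0,0,0]]'; python3 st.py
```

```text
time: 9.75
tool_pos: [0.467, -0.0124, 0.1166]
tcp_rot: [-0.958, 1.54, -1.536]
wrist_force: [1.4, 1.6, -8.7]
width: 0.118
time: 10.0
tool_pos: [0.4671, -0.0125, 0.1166]
tcp_rot: [-0.974, 1.521, -1.518]
wrist_force: [-0.1, 1.9, -8.7]
width: 0.119
t 10.0 q [-8.100e-02 -2.600e-02  2.152e+00  1.000e-03  1.018e+00  3.500e-01] pos [ 0.4671 -0.0125  0.1166] F [-0.07  1.92 -8.73] T [ 0.359 -0.112 -0.006] w 0.1188
[[-0.418, -0.002, 0.908], [-0.908, 0.001, -0.418], [-0.0, -1.0, -0.002]] yawx -2.002055765549219
```

```bash
python3 -m handwheel '[[0,0.001,0,0,0,0,0],[0,0.001,0,0,0,0,0],[0,0.001,0,0,0,0,0],[0,0.001,0,0,0,0,0],[0,0,0,0,0,0,0]]'; python3 -m handwheel '[[0,0.001,0,0,0,0,0],[0,0.001,0,0,0,0,0],[0,0,0,0,0,0,0]]'; python3 st.py
```

```text
time: 10.62
tool_pos: [0.4674, -0.0128, 0.1127]
tcp_rot: [-0.975, 1.519, -1.517]
wrist_force: [-1.1, 3.6, -6.9]
width: 0.115
time: 11.0
tool_pos: [0.4678, -0.0129, 0.112]
tcp_rot: [-0.975, 1.518, -1.517]
wrist_force: [-3.9, 3.4, 0.2]
width: 0.118
t 11.0 q [-0.081 -0.02   2.155  0.     1.007  0.348] pos [ 0.4678 -0.0129  0.112 ] F [-3.85  3.37  0.23] T [ 0.877  0.995 -0.029] w 0.1175
[[-0.416, -0.001, 0.909], [-0.909, 0.0, -0.416], [-0.0, -1.0, -0.001]] yawx -1.9999223134990414
```

It's resting in the notch (about 5 mm below the stop, with the load gone). Releasing.

```bash
python3 -m handwheel '[[0,0,0,0,0,0,0.2],[0,0,0,0,0,0,0.35],[0,0,0,0,0,0,0.5],[0,0,0,0,0,0,0.5]]'; python3 -m handwheel '[[0,-0.02,0,0,0,0,0.6],[0,-0.03,0,0,0,0,0.6],[0,-0.04,0,0,0,0,0.6],[0,-0.03,0,0,0,0,0.6],[0,0,0,0,0,0,0.6]]'; python3 st.py; python3 - <<'E'
from h import *
d=cam('wrist','w4.png');np.savez('/tmp/w4',P=d['P'],im=d['image'])
d=cam('side');cv2.imwrite('pics/s4.png',cv2.resize(d['image'][200:330,170:340],None,fx=4.5,fy=4.5)[:,:,::-1])
d=cam('top','t4.png');np.savez('/tmp/t4',P=d['P'],im=d['image'])
E
```

```text
time: 11.5
tool_pos: [0.4683, -0.0133, 0.1114]
tcp_rot: [-0.974, 1.517, -1.518]
wrist_force: [0.2, 0.3, -0.7]
width: 0.5
time: 12.12
tool_pos: [0.4701, -0.0133, 0.2341]
tcp_rot: [-0.969, 1.513, -1.52]
wrist_force: [-0.3, -0.9, -0.0]
width: 0.603
t 12.125 q [-0.081 -0.138  2.025 -0.     1.249  0.348] pos [ 0.4701 -0.0133  0.2341] F [-0.29 -0.85 -0.01] T [ 0.002 -0.061 -0.005] w 0.6032
[[-0.416, 0.006, 0.909], [-0.909, -0.001, -0.416], [-0.002, -1.0, 0.006]] yawx -1.9997844026943217
```

View pics/s4.png

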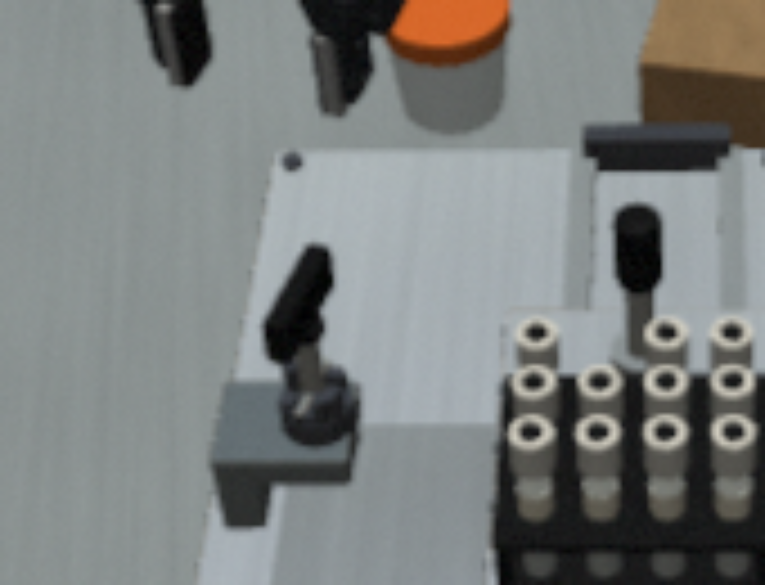

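View pics/w4.png

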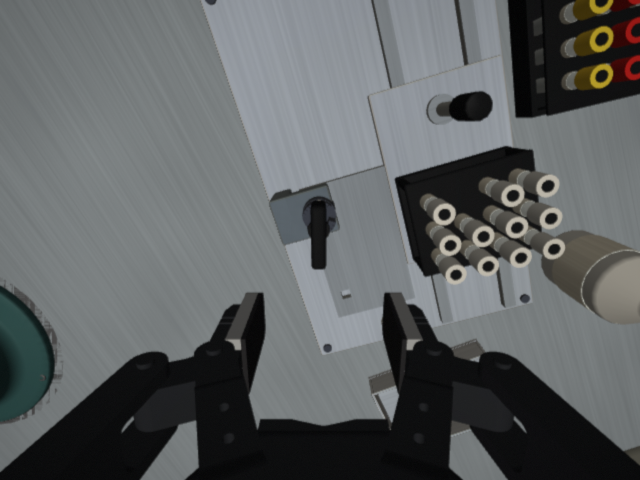

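The side view shows the handle turned and up on its own (bar at (298,300)). I'll check its height and turn by depth, along with the post.

```bash
python3 - <<'E'
import numpy as np,cv2
z=np.load('/tmp/w4.npz');P=z['P'];im=z['im'].astype(int)
def f(u0,u1,v0,v1,zr):
    m=np.zeros(P.shape[:2],bool);m[v0:v1,u0:u1]=1
    m&=(im.max(-1)<90)&(P[...,2]>zr[0])&(P[...,2]<zr[1]);Q=P[m]
    (c,wh,a)=cv2.minAreaRect(Q[:,:2].astype(np.float32));print(len(Q),np.median(Q,0).round(4),c,wh,a,Q[:,2].max())
f(300,340,190,275,(.128,.15)); f(430,500,85,130,(.112,.13))
E
python3 - <<'E'
from h import *
M=R.from_rotvec(bot.read_state()['tcp_rot']).as_matrix();p=bot.read_state()['tool_pos']
print(M.T@(np.array([.6032,.0225,p[2]])-p))
E
```

```text
984 [ 0.4682 -0.0111  0.1359] (0.4677900969982147, -0.011977111920714378) (0.046488240361213684, 0.010953925549983978) 65.49794006347656 0.13819846292127141
710 [0.6024 0.0234 0.1175] (0.6033377051353455, 0.022933825850486755) (0.01807054877281189, 0.01890215463936329) 65.15970611572266 0.12027732413387304
[-0.08890933 -0.00024418  0.10899145]
```

```bash
python3 -m handwheel '[[-0.022,0,0.027,0,0,0,0.6],[-0.022,0,0.027,0,0,0,0.6],[-0.022,0,0.027,0,0,0,0.6],[-0.0229,0,0.028,0,0,0,0.6],[0,0,0,0,-0.14,0,0.6],[0,0,0,0,-0.14,0,0.6],[0,0,0,0,0,0,0.6]]'; python3 st.py; python3 - <<'E'
import numpy as np
z=np.load('/tmp/t4.npz');P=z['P'];Q=P[130:215,270:365].reshape(-1,3);Q=Q[(Q[:,2]>.05)&(Q[:,2]<.2)]
c,s=np.cos(-.147),np.sin(-.147)
d=Q[:,:2]-np.array([.6033,.0225]);L=d@np.array([[c,-s],[s,c]])
print('rack in stand axes rel post',L.min(0),L.max(0),Q[:,2].max())
E
```

```text
time: 13.15
tool_pos: [0.6029, 0.0225, 0.2286]
tcp_rot: [-1.137, 1.322, -1.318]
wrist_force: [0.7, -1.8, 0.1]
width: 0.602
t 13.15 q [-0.004  0.134  1.764 -0.     1.248  0.147] pos [0.6029 0.0225 0.2286] F [ 0.72 -1.76  0.05] T [-0.001 -0.054 -0.03 ] w 0.6024
[[-0.15, -0.004, 0.989], [-0.989, -0.0, -0.15], [0.001, -1.0, -0.004]] yawx -1.7212359422660766
rack in stand axes rel post [ 0.08375291 -0.03488577] [0.21535207 0.15170507] 0.09737949164842052
```

```bash
python3 -m handwheel '[[0,0.03,0,0,0,0,0.6],[0,0.035,0,0,0,0,0.55],[0,0.035,0,0,0,0,0.55],[0,0.03,0,0,0,0,0.55],[0,0.014,0,0,0,0,0.55],[0,0,0,0,0,0,0.55]]' 40; python3 st.py; python3 -c "
from h import *
cam('wrist','w5.png')"
```

```text
time: 13.9
tool_pos: [0.6027, 0.0224, 0.0855]
tcp_rot: [-1.137, 1.321, -1.318]
wrist_force: [-0.7, 0.5, 1.5]
width: 0.551
t 13.9 q [-0.004  0.261  1.894 -0.     0.99   0.146] pos [0.6027 0.0224 0.0855] F [-0.69  0.47  1.52] T [-0.012  0.034  0.045] w 0.5514
[[-0.15, -0.003, 0.989], [-0.989, 0.0, -0.15], [0.0, -1.0, -0.003]] yawx -1.7209896350354297
```

View pics/w5.png

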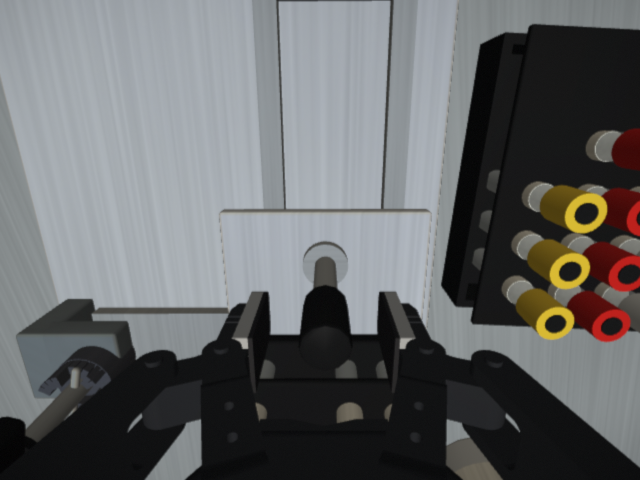

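The post is centred between the pads (grip at (325,325)). I'll close and slide along tool −x.

```bash
python3 -m handwheel '[[0,0,0,0,0,0,0.3],[0,0,0,0,0,0,0.1],[0,0,0,0,0,0,0],[0,0,0,0,0,0,0],[0,0,0,0,0,0,0]]' 40; python3 st.py
python3 -m handwheel '[[-0.005,0,0,0,0,0,0],[-0.01,0,0,0,0,0,0],[-0.01,0,0,0,0,0,0],[-0.01,0,0,0,0,0,0],[0,0,0,0,0,0,0]]'; python3 st.py
```

```text
time: 14.58
tool_pos: [0.6035, 0.0227, 0.0888]
tcp_rot: [-1.135, 1.319, -1.318]
wrist_force: [-5.5, 1.2, 5.3]
width: 0.22
t 14.575 q [-0.004  0.257  1.892  0.     0.994  0.145] pos [0.6035 0.0227 0.0888] F [-5.46  1.16  5.33] T [ 0.135  0.871 -0.037] w 0.2199
[[-0.149, -0.001, 0.989], [-0.989, 0.0, -0.149], [-0.0, -1.0, -0.001]] yawx -1.7200753233861181
time: 15.2
tool_pos: [0.6088, 0.058, 0.0889]
tcp_rot: [-1.135, 1.319, -1.317]
wrist_force: [-4.4, 2.8, 6.1]
width: 0.218
t 15.2 q [5.400e-02 2.700e-01 1.875e+00 1.000e-03 9.970e-01 2.020e-01] pos [0.6088 0.058  0.0889] F [-4.4   2.77  6.13] T [0.311 0.85  0.014] w 0.218
[[-0.148, -0.001, 0.989], [-0.989, 0.001, -0.148], [-0.001, -1.0, -0.001]] yawx -1.719752406738077
```

Moving freely (35.7 mm so far).

```bash
python3 -m handwheel '[[-0.012,0,0,0,0,0,0],[-0.012,0,0,0,0,0,0],[-0.012,0,0,0,0,0,0],[-0.01,0,0,0,0,0,0],[-0.007,0,0,0,0,0,0],[-0.004,0,0,0,0,0,0],[0,0,0,0,0,0,0]]'; python3 st.py
python3 -m handwheel '[[-0.002,0,0,0,0,0,0],[-0.002,0,0,0,0,0,0],[-0.001,0,0,0,0,0,0],[0,0,0,0,0,0,0]]'; python3 st.py
```

```text
time: 16.08
tool_pos: [0.617, 0.1139, 0.0888]
tcp_rot: [-1.136, 1.319, -1.317]
wrist_force: [-4.5, 0.8, 5.4]
width: 0.216
t 16.075 q [1.430e-01 2.980e-01 1.839e+00 1.000e-03 1.006e+00 2.910e-01] pos [0.617  0.1139 0.0888] F [-4.54  0.78  5.38] T [0.13  0.904 0.032] w 0.2163
[[-0.148, -0.001, 0.989], [-0.989, 0.0, -0.148], [-0.0, -1.0, -0.001]] yawx -1.719743168081019
time: 16.58
tool_pos: [0.6177, 0.1183, 0.0888]
tcp_rot: [-1.136, 1.319, -1.318]
wrist_force: [-5.0, -1.0, 5.9]
width: 0.218
t 16.575 q [ 0.15   0.3    1.836 -0.     1.007  0.299] pos [0.6177 0.1183 0.0888] F [-5.04 -0.96  5.95] T [-0.172  0.948  0.004] w 0.2179
[[-0.149, -0.001, 0.989], [-0.989, -0.0, -0.149], [0.001, -1.0, -0.001]] yawx -1.719924992339422
```

```bash
python3 -m handwheel '[[-0.0015,0,0,0,0,0,0],[-0.0015,0,0,0,0,0,0],[0,0,0,0,0,0,0]]'; python3 -m handwheel '[[-0.001,0,0,0,0,0,0],[-0.001,0,0,0,0,0,0],[0,0,0,0,0,0,0]]';  python3 -m handwheel '[[-0.001,0,0,0,0,0,0],[-0.001,0,0,0,0,0,0],[0,0,0,0,0,0,0]]'; python3 st.py
```

```text
time: 16.95
tool_pos: [0.6181, 0.1213, 0.0888]
tcp_rot: [-1.136, 1.319, -1.318]
wrist_force: [-5.9, -0.8, 5.4]
width: 0.218
time: 17.32
tool_pos: [0.6181, 0.1217, 0.0888]
tcp_rot: [-1.139, 1.318, -1.319]
wrist_force: [-5.8, -5.4, 6.8]
width: 0.215
time: 17.7
tool_pos: [0.6181, 0.1217, 0.0888]
tcp_rot: [-1.141, 1.317, -1.321]
wrist_force: [-6.4, -12.0, 8.3]
width: 0.218
t 17.7 q [ 0.158  0.304  1.831 -0.006  1.01   0.31 ] pos [0.6181 0.1217 0.0888] F [ -6.43 -12.01   8.29] T [-1.774  1.151 -0.029] w 0.2182
[[-0.148, -0.003, 0.989], [-0.989, -0.006, -0.148], [0.006, -1.0, -0.002]] yawx -1.7192738616290495
```

End stop reached (travel 100 mm, −12 N). I'll ease the load, keeping a slight push, then release and retreat.

```bash
python3 -m handwheel '[[0.0015,0,0,0,0,0,0],[0,0,0,0,0,0,0],[0,0,0,0,0,0,0.3],[0,0,0,0,0,0,0.45],[0,0,0,0,0,0,0.55],[0,0,0,0,0,0,0.55]]'; python3 -m handwheel '[[0,-0.02,0,0,0,0,0.55],[0,-0.03,0,0,0,0,0.55],[0,-0.04,0,0,0,0,0.55],[0,-0.04,0,0,0,0,0.55],[0,-0.04,0,0,0,0,0.55],[0.02,0,-0.05,0,0,0,0.55],[0.02,0,-0.05,0,0,0,0.55],[0.02,0,-0.05,0,0,0,0.55]]';python3 -m handwheel '[[0.05,0,-0.02,0,0,0,0.55],[0.05,0,0,0,0,0,0.55],[0.05,0,0,0,0,0,0.55],[0.05,0,0,0,0,0,0.55],[0,0,0,0,0,0,0.55]]'; python3 st.py; python3 - <<'E'
from h import *
d=cam('top','t6.png');np.savez('/tmp/t6',P=d['P'],im=d['image'])
d=cam('side','s6.png');np.savez('/tmp/s6',P=d['P'],im=d['image'])
E
```

```text
time: 18.45
tool_pos: [0.6193, 0.1241, 0.087]
tcp_rot: [-1.135, 1.318, -1.318]
wrist_force: [-1.2, -0.1, 0.1]
width: 0.552
time: 19.45
tool_pos: [0.4608, 0.0866, 0.2587]
tcp_rot: [-1.133, 1.317, -1.319]
wrist_force: [-1.3, 0.2, 0.6]
width: 0.549
time: 20.08
tool_pos: [0.4122, -0.1108, 0.2586]
tcp_rot: [-1.132, 1.32, -1.324]
wrist_force: [0.9, 0.8, 0.6]
width: 0.548
t 20.075 q [-3.200e-01 -2.420e-01  2.065e+00 -1.000e-03  1.316e+00 -1.660e-01] pos [ 0.4122 -0.1108  0.2586] F [0.95 0.78 0.55] T [ 0.032 -0.015 -0.026] w 0.5482
[[-0.154, 0.002, 0.988], [-0.988, -0.002, -0.154], [0.001, -1.0, 0.002]] yawx -1.7252306627797478
```

View pics/t6.png

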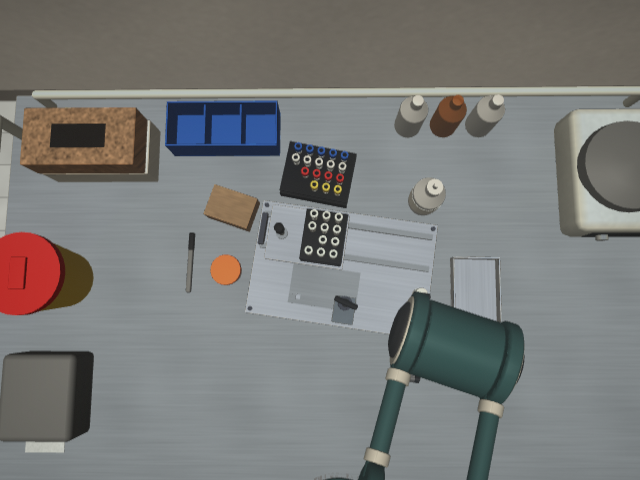

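View pics/s6.png

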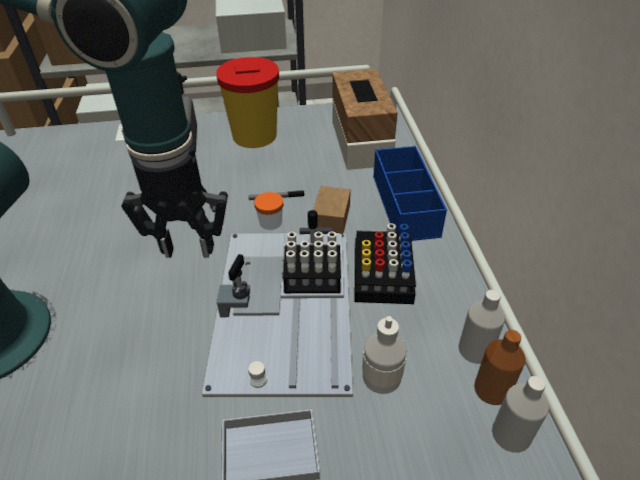

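Both views show the carriage against the end stop (post at (279,229) top), the handle still turned, and the bystanders unmoved. Last numeric check.

```bash
python3 - <<'E'
import numpy as np
r=[]
for n,(u,v) in (('top',(327,235)),('t6',(279,229))):
    z=np.load(f'/tmp/{n}.npz');P=z['P'];im=z['im'].astype(int)
    m=np.zeros(P.shape[:2],bool);m[v-12:v+12,u-10:u+10]=1;m&=(im.max(-1)<75)&(P[...,2]>.112);r.append(np.median(P[m],0));print(r[-1],m.sum())
print(np.linalg.norm((r[1]-r[0])[:2]))
for n,(u,v) in (('top',(346,302)),('t6',(345,302))):
    z=np.load(f'/tmp/{n}.npz');P=z['P'];Q=P[v-15:v+15,u-15:u+15].reshape(-1,3);Q=Q[(Q[:,2]>.118)&(Q[:,2]<.16)];print('bar top',np.median(Q,0))
a=np.load('/tmp/top.npz')['im'].astype(int);b=np.load('/tmp/t6.npz')['im'].astype(int)
D=abs(a-b).max(-1)>40
for k,(u0,u1,v0,v1) in dict(bottle=(405,450,170,220),rack=(275,360,135,205),tray=(460,505,250,285),cup=(205,245,250,290),carton=(200,260,180,232),marker=(180,200,228,298),vial=(410,430,284,290)).items(): print(k,D[v0:v1,u0:u1].sum())
E
```

```text
[0.60418381 0.02272316 0.11649379] 65
[0.61859566 0.1211202  0.11651155] 65
0.0994468656226839
bar top [ 0.46882045 -0.01239064  0.12517618]
bar top [ 0.46863669 -0.0136434   0.13440162]
bottle 0
rack 0
tray 0
cup 0
carton 0
marker 0
vial 0
```

```bash
python3 -c "
from workcell import workorder
print(workorder.finish_job())"
```

```text
the job is handed in; nothing more can be done
None
```

The plunger is up in its rest notch and the rack is slid left against its end stop. I handed the job in at about 20 s, well inside the 69 s limit.

- **Plunger:** I pulled the T-handle up until it met the upper stop, at about 15 mm of lift. The peak reading was about 17 N, roughly 8 N above the spring's pull. I backed off slightly, twisted it counter-clockwise, lowered it into the notch and let go. After release, the bar measured 73.9° of turn (notch at 74°) and about 10 mm of lift. A last check after the slide still showed it about 9 mm up.
- **Rack:** I slid it by the post until the motion stopped, with about 12 N on the wrist. By the arm's position it travelled 100 mm. The top camera gave 99.4 mm, which agrees within its 2 mm calibration. I released the post and moved the arm clear.
- **Other things:** Comparing the top picture before and after showed no change at the bottle, second rack, cup, carton or marker. For the tray and the vial, the arm hid part of the view, so only the visible parts were compared, but the side view shows both in place.

No check failed.

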